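Slide the stone coaster off the sprung tray into the tub

ROBOT

A 6-joint arm with a two-finger parallel gripper is mounted at the origin on a cart in front of the work surface, level with it; the furniture and walls round the work are solid. World frame = base frame: x ahead of the robot, y to its left, z up, the work surface at z = 0. Lengths are in m, angles in rad, forces in N, time in s.
With the tool pointing down it reaches from about 0.35 to 0.975 m from the base axis. Payload 4.9 kg.
Tool frame: the origin (TCP) lies on the centre line of the jaws, within the pads' length; the fingertips stand manip.tip_reach ahead of it and the grasp point (between the pads) is the TCP (manip.tip_reach is the distance from the TCP to the fingertips, in m); z points along the fingers, y is the line along which they close (so a half turn about z gives the same grasp; the last joint's range is limited). The gripper opens to 85 mm and grips with 20 to 120 N. Pads are 22 mm wide; open, the fingers measure 114 mm over their backs; the gripper's body (76 mm by 85 mm) begins 54 mm behind the grasp point. The pads swing forward as they close: fully open they stand 13 mm farther back than shut.
Start: joints at [-1.251, 0.053, 1.613, -0, 1.476, -0.119], TCP at [0.266, -0.566, 0.211] pointing down, gripper open.
Joint ranges: [-3.01, 3.01], [-1.01, 2.22], [0.06, 2.58], [-1.02, 4.17], [0.09, 2.62], [-3.14, 3.14]. Speed limits (rad/s): [2.57, 2.57, 3.14, 3.14, 3.14, 3.14].

INTERFACE

Orientations are given as a unit quaternion [w, x, y, z].
In Python, from plant import manip gives the robot as it stands. The module is installed in compiled form; this text tells all that it offers.
- The arm moves only by the tool move_arm, never from a script. Its argument "rows" is a list of rows, each a list of 7 numbers: the shift along the tool's x, y, z in cm, then the turn, a rotation vector about the tool's x, y, z in degrees, then the opening, from -1 (shut) to 1 (fully open). In form: [[tx, ty, tz, ax, ay, az, jaw], ...]. A call has 1 to 20 rows; each row shifts and turns the commanded pose from where the row before left it, along the tool's axes as they then stand; what a row does not reach is not made up. A row lasts 1/12 s, in which the tool goes at most 41.7 mm and 7.16 degrees, less where a joint would pass 70% of its speed; a pose out of reach is approached as far as the arm can. A call is refused whole if a number of a shift passes 4.17 or a number of a turn 7.16, either way. A call with a gripper value outside its range is refused whole. The fingers move at their own pace and stop on an object; the grip force is fixed at half the most. Time passes only in rows, so rows that do not move let the fingers close. It gives the time, the measured TCP pose, the force, the opening and the grip force at its end, in the units of the state.
- manip.state(): the state, without advancing time (a new reading comes with each control period).
- manip.grab_frame(name): name is "side" or "top" or "wrist"; returns a dict with "img" (480x640x3 uint8, blue, green, red), "mtx" (3x3 intrinsics, pixels), "R" (3x3) and "t" (3): a world point X has camera coordinates R X + t. Camera axes: x right, y down, z forward; pixel columns grow to the right and rows downward; lengths in m; the calibration is good to about 2 mm. A picture is of the moment at which its call begins. There is no depth.
- manip.job_done(): hands the job in; it is judged then, once.
The state is a dict: "time": time; "joint_pos": joint angles; "joint_vel": joint speeds; "joint_efforts": joint torques, N m; "tool_pos": TCP position; "tool_rot": TCP orientation; "contact_force": force on the tool from outside, world axes, zero at the start; "ft_torque": the same for the moment, N m; "gripper_width": opening from 0.0 (shut) to 1.0 (fully open); "grasp_force": force on a finger pad.
Only numpy, scipy, OpenCV 4.12 (cv2) and the standard library are available. Lean on these libraries where they do the work, as an engineer would, in place of code of your own. Each camera call takes 0.05 s, during which the arm holds its last target. There are 200 camera calls.

TASK

Bring the open tub up under the open end of the raised sprung tray so that it will catch the coaster, and let go of it. Then press a fingertip on the stone coaster and, keeping it pressed to the tray, slide it out over the open end so that it drops into the tub: never lift it, and never push down harder than about a kilo and a half, even as the tray gives way under the finger. Leave the tub standing upright with the coaster inside, and do not disturb the shaker, can, lemon and mug.

Things in the scene. Friction and masses are not known exactly. Their poses are not given: they have to be found in the camera images.
- stand: fixed wooden stand 120 mm wide carrying a steel tray. Origin on the worktop; local +x points level along the tray to its open end (the drop side), z up. Its uprights reach forward to x = -80 mm, its 12 mm high base board to x = +10 mm; the tray juts out over them to x = +90 mm
- tray_lip (a point): middle of the upper edge of the tray's open end, tray at rest, 165 mm above the worktop (the point does not follow the pressed tray). The tray runs 205 mm back from here, 98 mm wide, floor 8 mm thick; side walls 6 mm thick stand 14 mm above its floor, the back wall (183 mm behind the lip) 20 mm; this end is open
- tray_hinge (a point): the tray's hinge, a level cross axis 210 mm behind the lip, 145 mm high. A torsion spring holds the tray level; pressed, it tips down towards the open end: slightly when pressed near the back, 20 mm and more at the lip under the same force near the lip. A stop ends this with the lip 38 mm down, still above the tub's rim. Released, it springs back
- coaster: square marble coaster 80 x 80 x 16 mm, felt underside, about 0.28 kg, in the tray near the back wall, 3 mm free at each side wall; its top is 2 mm above the side walls, 4 mm below the back wall, so its sides cannot be got at. Origin: centre of its underside, z up. Pressed with about 10 N it slides with the finger; pressed too lightly, the finger slips
- tub: empty green plastic tub, 130 mm (local x) x 175 mm (local y) at the rim, 105 mm high, sloping walls, rolled rim, open top, 0.14 kg, loose on the worktop beyond the tray's open end but not under it; a wall can be pinched from above at the rim. Origin: centre of its underside, z up
- shaker: glass and grey shaker 44 mm across, 90 mm high, loose bystander; origin at the centre of its underside
- can: drinks can 66 mm across, 115 mm high, loose bystander; origin at the centre of its underside
- lemon: lemon 70 x 52 x 51 mm, loose bystander; origin at the centre of its underside
- mug: white spotted mug 82 mm across, 91 mm high, loose bystander; origin at the centre of its underside

How it is judged:
On the way, in this order (a step that is already met when the one before it is completed fails the run):
1. the tub stands on the worktop under the tray's open end, let go, with the coaster still in the tray (horizontal distance between tray_lip and tub below 0.11 m and height (world z) of tub below 0.01 m and angle between tub's own z axis and vertical below 0.1 rad and contact force between the fingers and tub below 0.1 N and distance of coaster from where it was at the start of the episode below 0.02 m), for 0.2 s.
2. the coaster is sliding out, pressed under a fingertip (x of coaster in the frame of stand above 0 m and contact force between the fingers and coaster above 1 N and height (world z) of coaster above 0.11 m), for 0.1 s.
At the end, for the whole second after the job is handed in: The coaster lies at rest inside the tub (its origin within the tub's walls and at most 75 mm above the tub's underside), and the tub stands upright (within 0.1 rad) on the worktop at rest (x of coaster in the frame of tub between -0.055 and 0.055 m and y of coaster in the frame of tub between -0.08 and 0.08 m and z of coaster in the frame of tub between -0.005 and 0.075 m and linear speed of each of coaster, tub below 0.02 m/s and angle between tub's own z axis and vertical below 0.1 rad and height (world z) of tub below 0.01 m); the robot touches nothing.
It fails at once if the coaster is pressed with more than 20 N (contact force between the fingers and coaster above 20 N).
It fails at once if the robot pushes the stand or its tray with more than 20 N (contact force between any of the arm, the fingers and stand above 20 N).
It fails at once if the coaster is lifted more than 30 mm off the tray (height (world z) of coaster above 0.195 m).
It fails at once if the tub is tipped over (angle between tub's own z axis and vertical above 0.6 rad).
It fails at once if a bystander is moved more than 25 mm (distance of any of shaker, can, lemon, mug from where it was at the start of the episode above 0.025 m).
It also fails if it takes over 64 s, if anything falls off the work surface, if the arm or the gripper's body presses on something with over 40 N, if the wrist force passes 120 N, or if a joint passes its speed limit or range.

## Working session

There is one attempt and no reset: what is moved stays moved. The work goes in short steps, Python scripts to look and compute and a tool call to move; the robot and the scene stay as the last step left them, time stands still between calls to the robot, and variables do not carry over. Pictures are saved under pics/ and viewed, at most 10 in all, crops included, and the job is handed in when it is done.

Besides the shell and the picture viewer there is one more tool, called after "Call:" as name([rows], argument=value, ...), one row to a line, values as JSON. move_arm: Moves the arm, as the interface text tells. Its arguments: {"type":"object","properties":{"rows":{"type":"array","items":{"type":"array","items":{"type":"number"}}}},"required":["rows"]}

```bash
mkdir -p pics
cat > h.py <<'E'
import numpy as np, cv2
from plant import manip
def ray(f,u,v,z):
    R,t=np.array(f["R"]),np.array(f["t"]);c=-R.T@t
    d=R.T@np.linalg.inv(f["mtx"])@np.array([u,v,1.]);return c+d*(z-c[2])/d[2]
def proj(f,X):
    p=np.array(f["mtx"])@(np.array(f["R"])@np.array(X)+np.array(f["t"]));return p[:2]/p[2]
E
python3 - <<'E'
from h import *
import pickle
F={}
for n in("top","side"):
    f=F[n]=manip.grab_frame(n);cv2.imwrite(f"pics/{n}0.png",f["img"]);print(n,-np.array(f["R"]).T@f["t"],np.array(f["R"])[2])
pickle.dump(F,open("F0.pkl","wb"))
print(manip.state(),manip.tip_reach)
E
```

```text
top [ 0.25443247 -0.02279067  1.46129091] [ 0.17051057  0.01377656 -0.98525954]
side [-0.11176974 -1.33836757  0.73551758] [ 0.37833275  0.84365374 -0.38093659]
{'time': 0.1, 'joint_pos': array([-1.25101506e+00,  5.32904726e-02,  1.61419483e+00,  2.10155661e-05,
        1.47600504e+00, -1.18993434e-01]), 'joint_vel': array([-0.00031009, -0.00108615, -0.00255879,  0.00083785,  0.00101874,
        0.00016377]), 'joint_efforts': array([-1.66078986e-03, -3.94902813e+01, -3.71365535e+01, -2.29030702e-04,
        3.89813547e-03, -1.18711986e-05]), 'tool_pos': array([ 0.26533273, -0.5651985 ,  0.20936345]), 'tool_rot': array([-9.45115732e-04,  9.76030744e-01,  2.17630620e-01, -8.46913404e-05]), 'contact_force': array([-0.7945596 , -0.19705923,  0.06755402]), 'ft_torque': array([ 0.02880909, -0.02959957,  0.02117386]), 'grasp_force': 0.0, 'gripper_width': 1.0021916589078204} 0.019
```

View pics/top0.png

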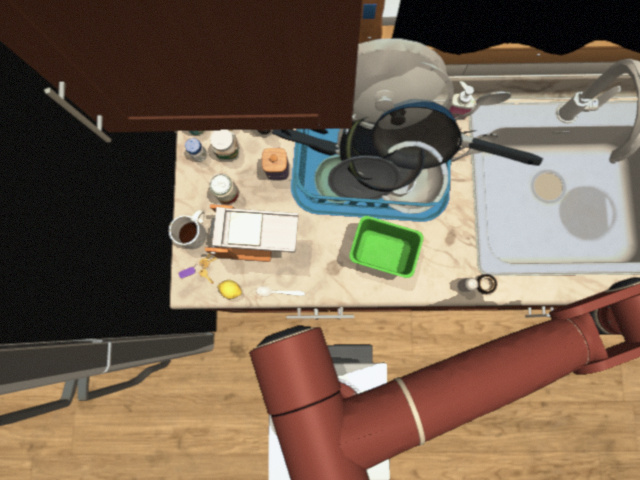

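View pics/side0.png

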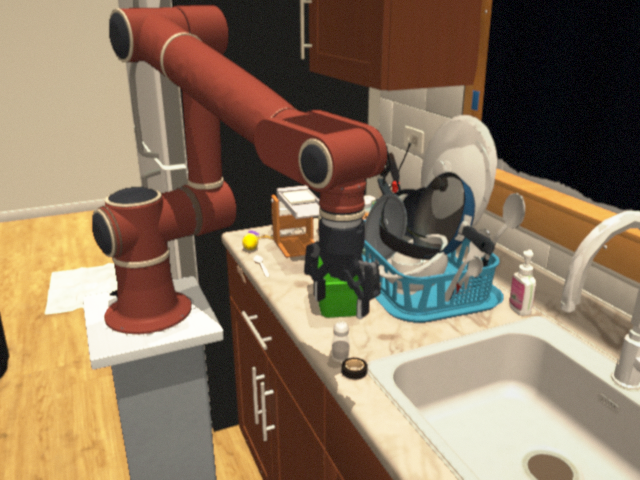

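The top view shows the tray with its open end at about (298,232), the coaster near (244,229) and the tub at (386,247). The shaker is near (475,284), the lemon (231,289), the mug (187,232), and the can probably (222,187). I'll zoom in to get the edges.

Run:
```python
from h import *
import pickle
F=pickle.load(open("F0.pkl","rb"));f=F["top"]
cv2.imwrite("pics/c1.png",cv2.resize(f["img"][170:310,170:440],None,fx=2.96,fy=2.96,interpolation=cv2.INTER_CUBIC))
hsv=cv2.cvtColor(f["img"],cv2.COLOR_BGR2HSV)
m=cv2.inRange(hsv,(50,120,60),(70,255,255));n,l,s,c=cv2.connectedComponentsWithStats(m)
k=1+s[1:,4].argmax();print(s[k],c[k])
cn=np.argwhere(l==k)[:,::-1].astype(np.float32)
P=np.array([ray(f,u,v,.105)[:2] for u,v in cn],np.float32)
r=cv2.minAreaRect(P);print(r,cv2.boxPoints(r))
```

```text
[ 350  216   73   61 3106] [385.92079845 246.62073406]
((0.45533081889152527, -0.15706129372119904), (0.1722322255373001, 0.12803933024406433), 72.00863647460938) [[ 0.36784253 -0.2191926 ]
 [ 0.4896211  -0.25874057]
 [ 0.54281914 -0.09492999]
 [ 0.42104053 -0.05538201]]
```

View pics/c1.png

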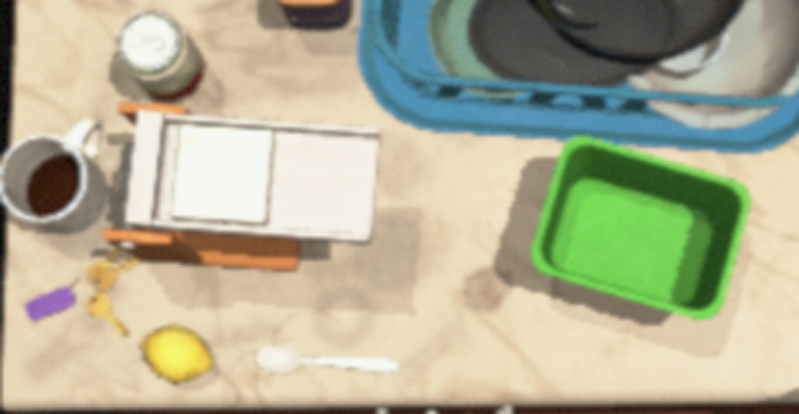

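The crop shows the coaster corners at about (180,124), (271,127), (266,222) and (172,220). The tray's open end runs from (380,131) to (369,241), and the tub, can, mug and lemon are clear.

Run:
```python
from h import *
import pickle
F=pickle.load(open("F0.pkl","rb"));f=F["top"]
q=lambda u,v,z:ray(f,170+u/2.96,170+v/2.96,z)[:2].round(4)
co=np.array([q(u,v,.181) for u,v in[(180,124),(271,127),(266,222),(172,220)]]);print("coaster",co,co.mean(0),np.linalg.norm(np.roll(co,1,0)-co,axis=1))
a,b=q(380,131,.179),q(369,241,.179);print("lip",a,b,(a+b)/2,np.linalg.norm(a-b))
for n,u,v,z in[("can",153,37,.115),("lemon",177,353,.03),("mug",43,183,.091),("jarlip",380,131,.179)]:print(n,q(u,v,z))
print("shaker",ray(f,470,285,.09),ray(f,487,284,0))
# white coaster fit
g=cv2.cvtColor(f["img"],cv2.COLOR_BGR2GRAY).astype(int)
s=F["side"]
for X in[(.4,.1,.165)]:print(proj(s,X))
from scipy.spatial.transform import Rotation as Ro
w,x,y,z=manip.state()["tool_rot"];print(Ro.from_quat([x,y,z,w]).as_matrix().round(3))
```

```text
coaster [[0.5371 0.237 ]
 [0.5334 0.1595]
 [0.4519 0.1628]
 [0.4547 0.242 ]] [0.494275 0.200325] [0.08255156 0.07758827 0.08156678 0.07924948]
lip [0.529 0.067] [0.4349 0.0764] [0.48195 0.0717 ] 0.09456833508104075
can [0.6324 0.2764]
lemon [0.3536 0.266 ]
mug [0.5043 0.3784]
jarlip [0.529 0.067]
shaker [ 0.35277756 -0.37480486  0.09      ] [ 0.36141862 -0.44514649  0.        ]
[281.62313063 214.78394033]
[[ 0.905  0.425 -0.001]
 [ 0.425 -0.905  0.002]
 [ 0.    -0.002 -1.   ]]
```

Call:
move_arm([
  [2.4,-1.9,0,0,0,0,0.3],
  [2.4,-1.9,0,0,0,0,0.3],
  [2.4,-1.9,0,0,0,0,0.3],
  [2.4,-1.9,0,0,0,0,0.3],
  [2.4,-1.9,0,0,0,0,0.3],
  [2.4,-1.9,0,0,0,0,0.3],
  [2.4,-1.9,0,0,0,0,0.3],
  [2.4,-1.9,0,0,0,0,0.3],
  [2.4,-1.9,0,0,0,0,0.3],
  [2.4,-1.9,0,0,0,0,0.3],
  [2.4,-1.9,0,0,0,0,0.3],
  [2.4,-1.9,0,0,0,0,0.3],
  [0,0,0,0,0,6,0.3],
  [0,0,0,0,0,6,0.3],
  [0,0,0,0,0,6,0.3],
  [0,0,0,0,0,6,0.3],
  [0,0,0,0,0,6,0.3],
  [0,0,0,0,0,6,0.3],
  [0,0,0,0,0,7,0.3],
  [0,0,0,0,0,0,0.3],
])

```text
time: 1.77
tool_pos: [0.4291, -0.2368, 0.21]
tool_rot: [-0.0, 0.988, -0.156, -0.0]
contact_force: [0.3, 0.4, 0.4]
gripper_width: 0.653
grasp_force: 0.0
```

```bash
cat >> h.py <<'E'
from scipy.spatial.transform import Rotation as Ro
def pose():
    s=manip.state();w,x,y,z=s["tool_rot"];return np.array(s["tool_pos"]),Ro.from_quat([x,y,z,w]).as_matrix(),s
E
python3 - <<'E'
from h import *
import pickle
f=manip.grab_frame("wrist");cv2.imwrite("pics/w1.png",f["img"]);pickle.dump(f,open("W1.pkl","wb"))
p,R,s=pose();print(p.round(4),R.round(3).tolist(),s["time"],s["gripper_width"])
g=np.array([.429,-.237,.0]);d=R.T@(np.array([.429,-.237,p[2]])-p);print(d*100, np.degrees(np.arctan2(*R[1::-1,1])))
c=-np.array(f["R"]).T@f["t"];print(c, np.array(f["R"])[2])
hsv=cv2.cvtColor(f["img"],cv2.COLOR_BGR2HSV);m=cv2.inRange(hsv,(50,120,60),(70,255,255));print(cv2.boundingRect(m))
E
```

```text
[ 0.4291 -0.2368  0.21  ] [[0.953, -0.304, -0.001], [-0.304, -0.953, 0.001], [-0.001, -0.0, -1.0]] 1.8167 0.6484336368278921
[-5.84822273e-03  2.04581139e-02 -9.48748021e-07] -107.71993784382839
[ 0.50052475 -0.26073116  0.37339715] [-0.28342561  0.09348542 -0.95442674]
(107, 145, 219, 152)
```

View pics/w1.png

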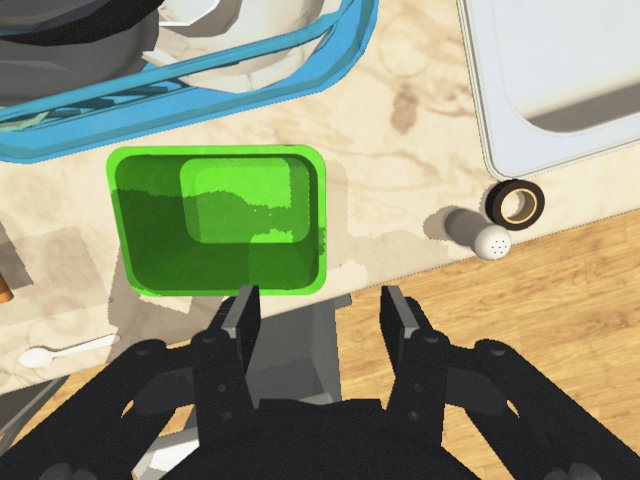

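The wrist view shows the tub's rim with outer corners at about (107,148), (326,146), (327,295) and (131,295). The shaker is at (490,242) and the rack edge runs through (30,160) and (300,95). I'll check these against the top view.

Run:
```python
from h import *
import pickle
f=pickle.load(open("W1.pkl","rb"))
P=np.array([ray(f,u,v,.105)[:2] for u,v in[(108,147),(326,146),(327,295),(131,295)]]);print(P.round(4),P.mean(0),np.linalg.norm(P-np.roll(P,1,0),axis=1))
print("right edge mid",P[1:3].mean(0), "pinch px", proj(f,[.429,-.237,.105]))
for z in(0,.08,.12):print("rack",ray(f,30,160,z),ray(f,300,95,z))
p,R,s=pose();print((R.T@np.append(P[1:3].mean(0)-p[:2],0)*100))
```

```text
[[ 0.5396 -0.1002]
 [ 0.488  -0.2614]
 [ 0.3656 -0.2233]
 [ 0.4194 -0.0574]] [ 0.45315011 -0.16058299] [0.1275865  0.16923836 0.12817938 0.1744294 ]
right edge mid [ 0.42681767 -0.242365  ] pinch px [319.59167545 225.12430993]
rack [0.56892481 0.05044186 0.        ] [ 0.53997395 -0.25159238  0.        ]
rack [ 0.55427016 -0.01622668  0.08      ] [ 0.53152199 -0.25355036  0.08      ]
rack [ 0.54694284 -0.04956095  0.12      ] [ 0.52729602 -0.25452934  0.12      ]
[-5.04362612e-02  5.97926478e-01 -1.30646906e-04]
```

Call:
move_arm([
  [0,0.1,2,0,0,0,0.3],
  [0,0,2,0,0,0,0.3],
  [0,0,2,0,0,0,0.3],
  [0,0,2,0,0,0,0.3],
  [0,0,2,0,0,0,0.3],
  [0,0,1.6,0,0,0,0.3],
  [0,0,0,0,0,0,0],
  [0,0,0,0,0,0,-0.4],
  [0,0,0,0,0,0,-1],
  [0,0,0,0,0,0,-1],
  [0,0,0,0,0,0,-1],
  [0,0,0,0,0,0,-1],
  [0,0,0,0,0,0,-1],
])

```text
time: 2.9
tool_pos: [0.4295, -0.2383, 0.0953]
tool_rot: [0.0, 0.988, -0.155, 0.001]
contact_force: [0.2, -0.2, 0.5]
gripper_width: -0.002
grasp_force: 0.0
```

Run:
```python
from h import *
p,R,s=pose();print(s["gripper_width"],s["grasp_force"])
f=manip.grab_frame("wrist");g=manip.grab_frame("side")
cv2.imwrite("pics/w2.png",np.hstack([cv2.resize(f["img"],(400,300)),cv2.resize(g["img"][200:350,230:430],(400,300))]))
```

```text
-0.002009519215445019 0.0
```

View pics/w2.png

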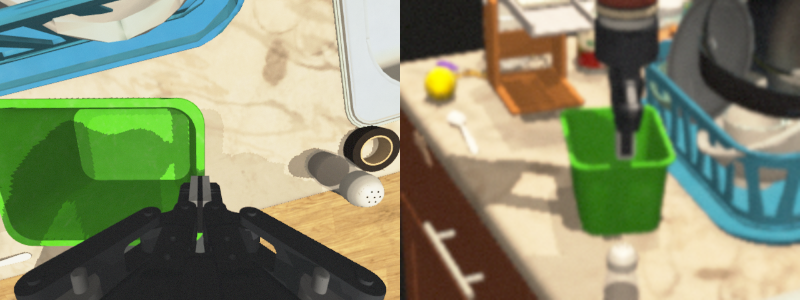

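Run:
```python
from h import *
f=manip.grab_frame("wrist");cv2.imwrite("pics/w3.png",cv2.resize(f["img"][140:420,160:460],(750,700))[:600])
for l,X in(("outer mid",(.4275,-.2405,.105)),("tcp",pose()[0]),("c1",(.488,-.2614,.105)),("c2",(.3656,-.2233,.105))):print(l,proj(f,X))
p,R,s=pose();print("tip",proj(f,p+R@[0,0,.019]))
print(ray(f,326,170,.105))
```

```text
outer mid [324.33996641 288.43533147]
tcp [318.75742045 278.39286357]
c1 [327.86694329 158.7969752 ]
c2 [328.56086922 392.16249587]
tip [318.8767039  264.77134737]
[ 0.48353083 -0.25910866  0.105     ]
```

View pics/w3.png

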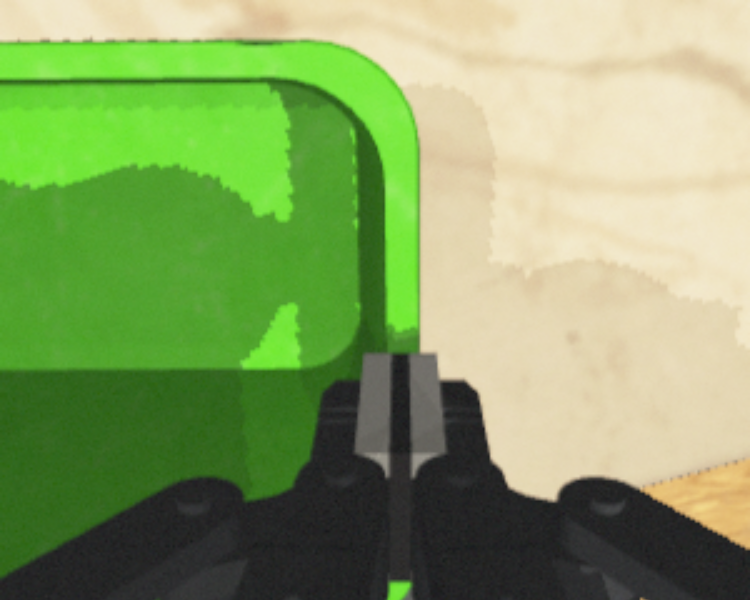

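The pads straddle the rim wall, but the reading shows no grip force. I'll test with a small lift.

Call:
move_arm([
  [0,0,-0.3,0,0,0,-1],
  [0,0,-0.4,0,0,0,-1],
  [0,0,-0.4,0,0,0,-1],
  [0,0,-0.4,0,0,0,-1],
  [0,0,0,0,0,0,-1],
  [0,0,0,0,0,0,-1],
])

```text
time: 3.55
tool_pos: [0.4294, -0.2382, 0.1101]
tool_rot: [0.0, 0.988, -0.155, 0.0]
contact_force: [1.0, -1.4, 0.5]
gripper_width: 0.001
grasp_force: 0.0
```

Run:
```python
from h import *
p,R,s=pose();print(p,s["gripper_width"],s["grasp_force"],s["contact_force"],s["ft_torque"])
f=manip.grab_frame("wrist");g=manip.grab_frame("side")
cv2.imwrite("pics/w4.png",np.hstack([cv2.resize(f["img"],(400,300)),cv2.resize(g["img"][240:330,300:420],(400,300))]))
```

```text
[ 0.42935778 -0.23819031  0.11009225] 0.0011677824001132687 0.0 [ 1.02406112 -1.36584664  0.48927646] [-0.02118577  0.00612372  0.02119971]
```

View pics/w4.png

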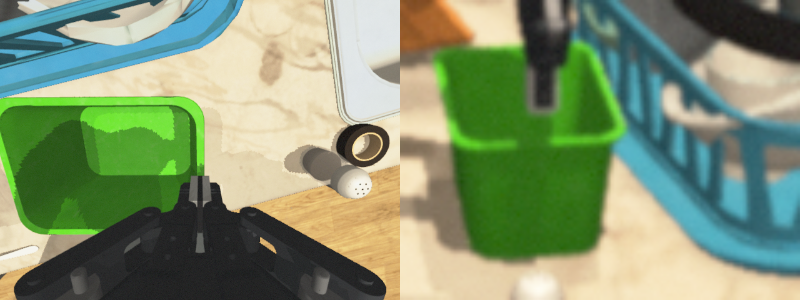

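Run:
```python
from h import *
g=manip.grab_frame("side");p,R,s=pose()
for n,u,v in[("NL",317.4,283.5),("NR",367.5,278.4),("FL",311,256.5),("FR",357,252)]:print(n,ray(g,u,v,.105))
for d in(0,.01,.019,.03):print(d,proj(g,p+R@[0,0,d]))
for y in(.004,.01,-.01):print(proj(g,p+R@[0,y,.019]))
t=manip.grab_frame("top");hsv=cv2.cvtColor(t["img"],cv2.COLOR_BGR2HSV);m=cv2.inRange(hsv,(50,120,60),(70,255,255));print(cv2.boundingRect(m))
```

```text
NL [ 0.36974191 -0.22357596  0.105     ]
NR [ 0.49143777 -0.24919767  0.105     ]
FL [ 0.41584871 -0.07546384  0.105     ]
FR [ 0.53958403 -0.09982192  0.105     ]
0 [342.33603123 279.71921725]
0.01 [342.29018995 283.42556004]
0.019 [342.24914943 286.74375295]
0.03 [342.19926522 290.77697364]
[342.47986585 287.51567502]
[342.82826251 288.68132708]
[341.67770471 284.83183527]
(350, 216, 67, 54)
```

Side and wrist views both put the visible fingertips well above the nominal tip point, which would explain missing the wall. I'll probe the worktop with the shut fingers to settle the tip height.

Call:
move_arm([
  [0,0,-1.5,0,0,0,-1],
  [0,0,-1.5,0,0,0,-1],
  [0,2,0,0,0,0,-1],
  [0,2,0,0,0,0,-1],
  [0,2,0,0,0,0,-1],
  [0,0,2.5,0,0,0,-1],
  [0,0,2.5,0,0,0,-1],
  [0,0,2.5,0,0,0,-1],
  [0,0,2,0,0,0,-1],
  [0,0,1,0,0,0,-1],
  [0,0,0,0,0,0,-1],
  [0,0,0,0,0,0,-1],
])

```text
time: 4.75
tool_pos: [0.4106, -0.295, 0.0345]
tool_rot: [-0.0, 0.988, -0.155, -0.0]
contact_force: [0.8, 0.8, 0.4]
gripper_width: 0.003
grasp_force: 0.0
```

Run:
```python
from h import *
p,R,s=pose();print(p,s["contact_force"])
f=manip.grab_frame("wrist");g=manip.grab_frame("side")
for d in(-.02,0,.019):print(d,proj(g,p+R@[0,0,d]),proj(f,p+R@[.011,0,d]))
u,v=proj(g,p).astype(int);print(u,v)
c=g["img"][v-50:v+40,u-50:u+50]
cv2.imwrite("pics/w5.png",np.hstack([cv2.resize(c,(400,360)),cv2.resize(f["img"][140:380,180:460],(400,360))]))
```

```text
[ 0.41063227 -0.29498774  0.03449607] [0.7598758  0.78767083 0.44196454]
-0.02 [345.69994226 312.21756401] [318.59192251 274.80969603]
0 [345.58485611 319.61332386] [318.75359116 259.08806791]
0.019 [345.47672625 326.5620525 ] [318.87760166 247.0285429 ]
345 319
```

View pics/w5.png

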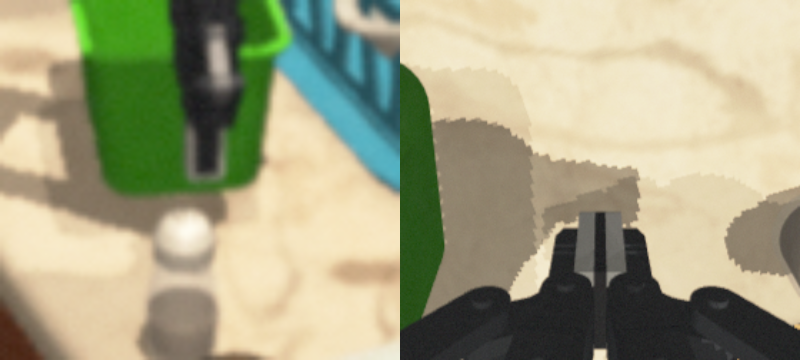

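Call:
move_arm([
  [0,0,0.5,0,0,0,-1],
  [0,0,0.5,0,0,0,-1],
  [0,0,0.3,0,0,0,-1],
  [0,0,0.2,0,0,0,-1],
  [0,0,0.2,0,0,0,-1],
  [0,0,0,0,0,0,-1],
])

```text
time: 5.35
tool_pos: [0.4104, -0.2948, 0.0169]
tool_rot: [-0.0, 0.988, -0.155, -0.0]
contact_force: [-0.6, -0.4, 0.2]
gripper_width: 0.003
grasp_force: 0.0
```

Call:
move_arm([
  [0,0,0.3,0,0,0,-1],
  [0,0,0.3,0,0,0,-1],
  [0,0,0.3,0,0,0,-1],
  [0,0,0.3,0,0,0,-1],
  [0,0,0,0,0,0,-1],
])

```text
time: 5.77
tool_pos: [0.4103, -0.2948, 0.0048]
tool_rot: [-0.0, 0.988, -0.155, -0.0]
contact_force: [0.1, 0.7, 0.3]
gripper_width: -0.0
grasp_force: 0.0
```

Call:
move_arm([
  [0,0,0.3,0,0,0,-1],
  [0,0,0.3,0,0,0,-1],
  [0,0,0.3,0,0,0,-1],
  [0,0,0,0,0,0,-1],
])

```text
time: 6.1
tool_pos: [0.4136, -0.2991, 0.0002]
tool_rot: [0.003, 0.988, -0.156, 0.004]
contact_force: [0.4, -4.2, 7.4]
gripper_width: 0.001
grasp_force: 0.0
```

That contact pushes the tool sideways, so it's probably the gripper linkage touching the tub rim, not the tips touching the worktop. I'll back up and see whether the tub moved.

Call:
move_arm([
  [0,0,-1,0,0,0,-1],
  [0,0,-2,0,0,0,-1],
  [0,0,-2,0,0,0,-1],
  [0,0,-2,0,0,0,-1],
  [0,0,-2,0,0,0,-1],
  [0,2,-1,0,0,0,-1],
  [0,2,0,0,0,0,-1],
  [0,2,0,0,0,0,-1],
  [0,0,0,0,0,0,-1],
])

```text
time: 6.85
tool_pos: [0.3916, -0.3545, 0.0974]
tool_rot: [0.001, 0.988, -0.156, 0.0]
contact_force: [-0.4, 0.2, -0.4]
gripper_width: -0.002
grasp_force: 0.0
```

```bash
cat >> h.py <<'E'
def tub(f,z=.105):
    hsv=cv2.cvtColor(f["img"],cv2.COLOR_BGR2HSV);m=cv2.inRange(hsv,(50,120,40),(70,255,255))
    n,l,s,c=cv2.connectedComponentsWithStats(m);k=1+s[1:,4].argmax()
    P=np.array([ray(f,u,v,z)[:2] for v,u in np.argwhere(l==k)],np.float32);r=cv2.minAreaRect(P)
    return np.round(r[0],4),np.round(r[1],4),r[2],s[k][:4]
E
python3 - <<'E'
from h import *
p,R,s=pose();print(p,R.round(3).tolist(),s["contact_force"])
f=manip.grab_frame("wrist");g=manip.grab_frame("side");t=manip.grab_frame("top")
print(tub(t))
# finger tip segmentation in side: print gray profile along column at tip
u,v=proj(g,p);print(u,v)
G=cv2.cvtColor(g["img"],cv2.COLOR_BGR2GRAY)
for du in(-4,0,4):print(G[int(v)-16:int(v)+10,int(u)+du].tolist())
for d in(-.03,-.02,-.01,0):print(d,proj(g,p+R@[0,0,d]))
a=f["img"][:, :];F=cv2.cvtColor(a,cv2.COLOR_BGR2GRAY);print("wrist",F[240:320:2,312].tolist(),F[240:320:2,326].tolist())
for d in(-.03,-.02,-.01,0,.019):print(d,proj(f,p+R@[.011,0,d]))
E
```

```text
[ 0.39160828 -0.35454204  0.09735217] [[0.951, -0.309, 0.0], [-0.309, -0.951, -0.002], [0.001, 0.002, -1.0]] [-0.37840867  0.17527551 -0.37143986]
(array([ 0.4553, -0.1553]), array([0.172 , 0.1281]), 72.0166244506836, array([349, 216,  73,  62], dtype=int32))
350.0948892079785 309.6258084369388
[106, 109, 110, 110, 108, 111, 110, 109, 111, 114, 111, 90, 83, 78, 81, 77, 76, 82, 78, 81, 74, 78, 86, 101, 112, 110]
[33, 36, 35, 30, 34, 36, 34, 33, 59, 94, 106, 92, 78, 79, 81, 80, 82, 79, 78, 76, 75, 74, 82, 107, 132, 158]
[89, 94, 106, 106, 111, 109, 109, 105, 104, 106, 100, 88, 78, 80, 81, 81, 78, 83, 79, 77, 77, 89, 116, 162, 188, 194]
-0.03 [350.29693611 297.67416059]
-0.02 [350.22918014 301.68211856]
-0.01 [350.1618324  305.66592865]
0 [350.09488921 309.62580844]
wrist [153, 157, 157, 155, 154, 154, 152, 153, 153, 154, 182, 195, 208, 209, 209, 208, 209, 208, 209, 209, 194, 96, 99, 103, 102, 101, 102, 101, 103, 101, 101, 99, 100, 101, 96, 96, 95, 97, 98, 97] [225, 225, 224, 225, 154, 155, 155, 146, 142, 127, 126, 127, 129, 126, 125, 127, 125, 129, 125, 120, 118, 100, 106, 109, 107, 106, 106, 106, 105, 101, 99, 102, 103, 99, 103, 101, 97, 95, 96, 97]
-0.03 [318.50604424 284.22016072]
-0.02 [318.60250978 274.82056706]
-0.01 [318.68785636 266.50440273]
0 [318.76390166 259.09455536]
0.019 [318.88769748 247.03190051]
```

Call:
move_arm([
  [0,0,-2,0,0,0,0.3],
  [0,0,-2,0,0,0,0.3],
  [0,-3,0,0,0,0,0.3],
  [0,-3,0,0,0,0,0.3],
  [-0.2,-3,0,0,0,0,0.3],
  [0,-3.3,0,0,0,0,0.3],
  [0,0,2,0,0,0,0.3],
  [0,0,2,0,0,0,0.3],
  [0,0,2,0,0,0,0.3],
  [0,0,1.8,0,0,0,0.3],
  [0,0,0,0,0,0,0.3],
  [0,0,0,0,0,0,-0.2],
  [0,0,0,0,0,0,-0.6],
  [0,0,0,0,0,0,-1],
  [0,0,0,0,0,0,-1],
  [0,0,0,0,0,0,-1],
  [0,0,0,0,0,0,-1],
  [0,0,0,0,0,0,-1],
])

```text
time: 8.5
tool_pos: [0.4292, -0.2349, 0.061]
tool_rot: [-0.0, 0.988, -0.155, 0.001]
contact_force: [-2.5, 1.2, 6.4]
gripper_width: 0.097
grasp_force: 58.0
```

Call:
move_arm([
  [0,0,-0.5,0,0,0,-1],
  [0,0,-0.5,0,0,0,-1],
  [0,0,-0.5,0,0,-3,-1],
  [0,0,0,0,0,-4,-1],
  [0,0,0,0,0,-4,-1],
  [0,0,0,0,0,-3.3,-1],
  [0,0,0,0,0,0,-1],
  [0.3,-1.7,0,0,0,0,-1],
  [0.3,-2,0,0,0,0,-1],
  [0.3,-2,0,0,0,0,-1],
  [0.4,-2,0,0,0,0,-1],
  [0.4,-2,0,0,0,0,-1],
  [0.3,-2,0,0,0,0,-1],
  [0.3,-2,0,0,0,0,-1],
  [0.3,-2,0,0,0,0,-1],
  [0.2,-2,0,0,0,0,-1],
  [0,0,0,0,0,0,-1],
])

```text
time: 9.92
tool_pos: [0.4689, -0.058, 0.0756]
tool_rot: [0.0, 1.0, -0.031, 0.002]
contact_force: [0.7, 1.7, 3.5]
gripper_width: 0.077
grasp_force: 59.5
```

Run:
```python
from h import *
p,R,s=pose();print(p,R.round(3).tolist(),s["contact_force"],s["gripper_width"])
t=manip.grab_frame("top");w=manip.grab_frame("wrist")
print(tub(t,.12),tub(w,.12))
cv2.imwrite("pics/t2.png",np.hstack([cv2.resize(t["img"][150:310,170:450],(400,229)),cv2.resize(w["img"],(400,229))]))
```

```text
[ 0.46889187 -0.05795393  0.07564155] [[0.998, -0.061, 0.004], [-0.061, -0.998, -0.0], [0.004, 0.0, -1.0]] [0.73550764 1.67206973 3.51705739] 0.07656976212917262
(array([0.4815, 0.0625]), array([0.0676, 0.1369]), 72.40937805175781, array([283, 214,  38,  49], dtype=int32)) (array([0.4816, 0.0078]), array([0.1433, 0.117 ]), 84.0739517211914, array([  0, 148, 335, 271], dtype=int32))
```

View pics/t2.png

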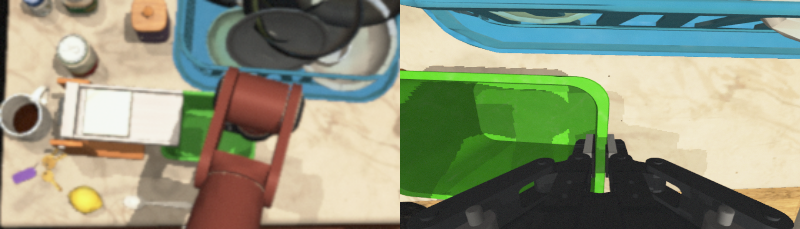

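The tub is pinched at its far wall and its near end sits under the tray lip, clear of the rack. I'll set it down and let go.

Call:
move_arm([
  [0,0,0.4,0,0,0,-1],
  [0,0,0.4,0,0,0,-1],
  [0,0,0.4,0,0,0,-1],
  [0,0,0.2,0,0,0,-1],
  [0,0,0,0,0,0,-1],
  [0,0,0,0,0,0,-0.6],
  [0,0,0,0,0,0,-0.3],
  [0,0,0,0,0,0,-0.3],
  [0,0,0,0,0,0,-0.3],
  [0,0,-1,0,0,0,-0.3],
  [0,0,-2,0,0,0,-0.3],
  [0,0,-3,0,0,0,-0.3],
  [0,0,-3,0,0,0,-0.3],
  [0,0,-3,0,0,0,-0.8],
  [0,0,-3,0,0,0,-1],
  [0,0,-2,0,0,0,-1],
  [0,0,0,0,0,0,-1],
])

```text
time: 11.43
tool_pos: [0.4694, -0.0603, 0.2358]
tool_rot: [0.001, 1.0, -0.031, 0.005]
contact_force: [0.7, 1.0, 0.7]
gripper_width: -0.001
grasp_force: 0.0
```

Run:
```python
from h import *
import pickle
p,R,s=pose();print(p,R.round(3).tolist(),s["contact_force"],s["gripper_width"],s["time"])
w=manip.grab_frame("wrist");pickle.dump(w,open("W2.pkl","wb"))
print("hidden tray lip px",proj(w,[.482,.0717,.165]),proj(w,[.494,.2,.181]))
t=manip.grab_frame("top");pickle.dump(t,open("T2.pkl","wb"))
cv2.imwrite("pics/w6.png",w["img"])
# white tray edges: long side walls in first top frame
F=pickle.load(open("F0.pkl","rb"))["top"]
print(tub(w))
```

```text
[ 0.46942531 -0.06027727  0.235822  ] [[0.998, -0.062, 0.009], [-0.062, -0.998, -0.003], [0.009, 0.003, -1.0]] [0.67690906 0.95275959 0.66153242] -0.0007052663598835754 11.4333
hidden tray lip px [137.91013358 232.94344985] [-64.40153797 234.06185369]
(array([0.4769, 0.0164]), array([0.1736, 0.1288]), 85.02920532226562, array([132, 141, 200, 142], dtype=int32))
```

View pics/w6.png

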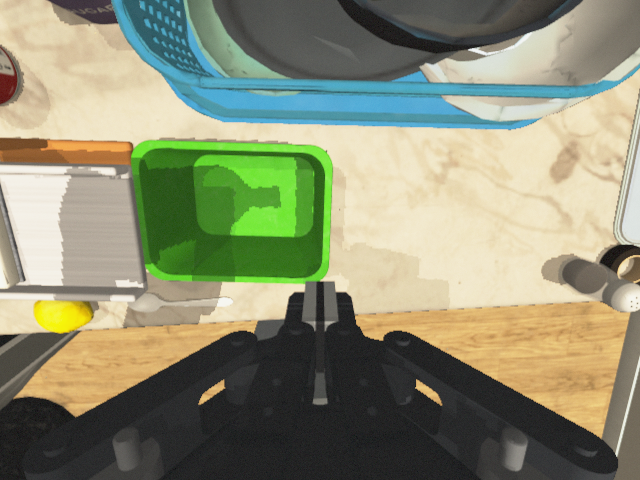

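The tub stands free under the lip in this view, with its centre at about (0.477, 0.016). The tray's open end shows from about (133,164) to (148,300). I'll fit the tray axis numerically from its edges.

Run:
```python
from h import *
import pickle
w=pickle.load(open("W2.pkl","rb"));T=[pickle.load(open("F0.pkl","rb"))["top"],pickle.load(open("T2.pkl","rb"))]
a,b=ray(w,133,164,.179)[:2],ray(w,148,300,.179)[:2];print("lip w",a,b,(a+b)/2,np.linalg.norm(a-b))
def lines(f,roi,z,th=40):
    x0,y0,x1,y1=roi;g=cv2.cvtColor(f["img"],cv2.COLOR_BGR2GRAY)[y0:y1,x0:x1]
    L,wd,_,_=cv2.createLineSegmentDetector().detect(cv2.resize(g,None,fx=3,fy=3,interpolation=cv2.INTER_CUBIC))
    for l in L[:,0]:
        l=l/3+[x0,y0,x0,y0]
        if np.hypot(l[2]-l[0],l[3]-l[1])>th:
            A,B=ray(f,*l[:2],z)[:2],ray(f,*l[2:],z)[:2];d=(A-B)*np.sign((A-B)[np.abs(A-B).argmax()])
            print(l.round(1),A.round(4),B.round(4),"ang",round(np.degrees(np.arctan2(d[1],d[0])),1))
print("top");lines(T[0],(200,195,305,265),.179,18)
print("wrist");lines(w,(0,130,160,310),.179,50)
```

```text
lip w [0.53179088 0.05657408] [0.43464073 0.06737098] [0.4832158  0.06197253] 0.09774826983203563
top
[242.  247.9 268.5 249.6] [0.4456 0.2077] [0.4403 0.1414] ang 85.4
[213.1 245.2 243.9 248. ] [0.4534 0.28  ] [0.4451 0.203 ] ang 83.9
[267.8 249.8 293.1 250.9] [0.4399 0.1433] [0.4363 0.0802] ang 86.7
[261.  214.1 227.3 211.9] [0.5309 0.161 ] [0.5377 0.2463] ang 85.4
[298.1 217.1 262.3 214.4] [0.5216 0.0676] [0.5301 0.1579] ang 84.7
[240.3 259.9 211.  257.4] [0.4156 0.2114] [0.4227 0.2844] ang 84.4
[220.5 244.4 224.7 208.5] [0.455  0.2614] [0.5465 0.2531] ang -5.2
[225.6 209.8 298.5 215. ] [0.5431 0.2507] [0.5272 0.0667] ang 85.1
[215.6 214.  211.6 246.4] [0.5328 0.2756] [0.4503 0.2836] ang -5.5
[227.7 242.6 258.1 244.7] [0.4593 0.2436] [0.453  0.1675] ang 85.2
[226.9 249.1 206.9 247.4] [0.443  0.2453] [0.4479 0.2952] ang 84.4
[246.5 209.3 226.8 208.3] [0.5436 0.1979] [0.547  0.2477] ang 86.0
[259.8 246.6 228.1 244.6] [0.4481 0.1632] [0.4542 0.2424] ang 85.6
[226.6 212.8 223.3 243.5] [0.5355 0.2479] [0.4572 0.2546] ang -4.9
[270.2 262.3 240.6 260.2] [0.4086 0.137 ] [0.4147 0.2106] ang 85.3
[281.1 257.9 245.2 255.6] [0.4191 0.1102] [0.426  0.1994] ang 85.6
[259.  243.2 261.5 215.2] [0.4568 0.1653] [0.5279 0.1598] ang -4.4
[263.3 216.  261.  244.4] [0.5257 0.1552] [0.4536 0.1603] ang -4.1
wrist
[ -0.6 179.7  25.5 280. ] [0.5273 0.1462] [0.4559 0.1516] ang -4.4
[ 16.1 284.9 116.1 286.7] [0.4526 0.1596] [0.4466 0.0881] ang 85.3
[114.4 167.3   0.2 164.7] [0.5305 0.0691] [0.5367 0.1424] ang 85.2
[1.344e+02 2.952e+02 2.000e-01 2.925e+02] [0.4391 0.0765] [0.4474 0.1731] ang 85.1
[ 23.2 280.6  -0.5 190.5] [0.4556 0.1534] [0.5203 0.1485] ang -4.3
[2.000e-01 2.049e+02 1.630e+01 2.651e+02] [0.5108 0.1513] [0.4676 0.1545] ang -4.3
[  0.2 172.2  62.7 173.6] [0.532 0.144] [0.5286 0.1037] ang 85.1
[142.8 282.  128.3 179.1] [0.4491 0.0681] [0.5224 0.0618] ang -4.9
```

Call:
move_arm([
  [0,0,0,0,0,1.35,-1],
  [0,-2,0,0,0,0,-1],
  [0,-2.5,0,0,0,0,-1],
  [0.1,-2.5,0,0,0,0,-1],
  [0.1,-2.5,0,0,0,0,-1],
  [0.1,-2.5,0,0,0,0,-1],
  [0,-2.5,0,0,0,0,-1],
  [0,-2.5,0,0,0,0,-1],
  [0,-2.5,0,0,0,0,-1],
  [0,-2.5,0,0,0,0,-1],
  [0,-2.5,0,0,0,0,-1],
  [0,-1.6,0,0,0,0,-1],
  [0,0,1.5,0,0,0,-1],
  [0,0,1.5,0,0,0,-1],
  [0,0,1,0,0,0,-1],
  [0,0,0.5,0,0,0,-1],
  [0,0,0,0,0,0,-1],
  [0,0,0,0,0,0,-1],
])

```text
time: 13.03
tool_pos: [0.492, 0.1999, 0.1839]
tool_rot: [0.0, 0.999, -0.043, -0.001]
contact_force: [0.2, -0.1, 0.9]
gripper_width: -0.001
grasp_force: 0.0
```

Run:
```python
from h import *
p,R,s=pose();print(p.round(4),R.round(4).tolist(),s["contact_force"])
g=manip.grab_frame("side");u,v=proj(g,p);G=cv2.cvtColor(g["img"],cv2.COLOR_BGR2GRAY)
print(u,v);print(G[int(v)-22:int(v)+16,int(u)-6:int(u)+7:3].T.tolist())
for d in(-.03,-.015,0):print(d,proj(g,p+R@[0,0,d]))
print("coaster top ctr",proj(g,[.4945,.198,.181]))
f=manip.grab_frame("wrist")
for q in([.4945,.198,.181],[.491,.158,.181],[.454,.163,.181],[.533,.1545,.181]):print(proj(f,q))
x0,y0=120,130;g=cv2.cvtColor(f["img"],cv2.COLOR_BGR2GRAY)[y0:330,x0:480]
L=cv2.createLineSegmentDetector().detect(cv2.resize(g,None,fx=2,fy=2))[0][:,0]/2+[x0,y0,x0,y0]
for l in L:
    if np.hypot(l[2]-l[0],l[3]-l[1])>30:print(l.round(0),ray(f,*l[:2],.181)[:2].round(4),ray(f,*l[2:],.181)[:2].round(4))
```

```text
[0.492  0.1999 0.1839] [[0.9963, -0.0863, -0.0013], [-0.0863, -0.9963, -0.0003], [-0.0012, 0.0005, -1.0]] [ 0.22905292 -0.0822829   0.9062741 ]
298.5140119124043 194.07952282750864
[[29, 27, 21, 32, 31, 38, 32, 29, 29, 31, 32, 33, 32, 34, 63, 115, 152, 149, 138, 144, 162, 173, 188, 227, 245, 247, 246, 247, 246, 237, 212, 184, 171, 179, 207, 214, 189, 153], [33, 28, 34, 35, 58, 83, 98, 103, 103, 108, 112, 107, 110, 114, 114, 119, 139, 141, 137, 152, 176, 189, 186, 188, 219, 239, 246, 246, 243, 229, 200, 167, 148, 182, 217, 225, 224, 224], [32, 36, 32, 27, 33, 32, 37, 41, 37, 38, 35, 37, 41, 34, 53, 92, 122, 127, 140, 161, 186, 195, 193, 179, 164, 175, 225, 245, 242, 220, 191, 168, 152, 182, 217, 225, 224, 224], [42, 47, 40, 33, 33, 39, 46, 44, 45, 42, 36, 38, 44, 61, 88, 116, 128, 133, 141, 164, 193, 215, 226, 221, 201, 210, 239, 248, 240, 207, 182, 172, 188, 224, 239, 240, 240, 239], [30, 31, 26, 28, 33, 32, 28, 32, 27, 35, 22, 33, 45, 81, 127, 156, 149, 138, 149, 188, 235, 251, 253, 253, 252, 248, 248, 248, 231, 199, 161, 150, 201, 236, 241, 241, 240, 241]]
-0.03 [298.33974703 184.6
[... 987 characters left out ...]
241. 158. 210. 158.] [0.5578 0.2327] [0.5591 0.2476]
[388. 270. 390. 235.] [0.4926 0.1625] [0.512  0.1613]
[177. 158. 140. 159.] [0.5605 0.264 ] [0.5619 0.282 ]
[385. 323. 388. 272.] [0.4599 0.165 ] [0.4915 0.1627]
[218. 196. 230. 328.] [0.5403 0.2471] [0.4639 0.2536]
[431. 196. 389. 196.] [0.5311 0.14  ] [0.5327 0.1611]
[479. 196. 443. 197.] [0.5288 0.1158] [0.53   0.1338]
[219. 329. 204. 188.] [0.464  0.2602] [0.545  0.2533]
[386. 193. 479. 193.] [0.5343 0.1626] [0.5303 0.1159]
[364. 149. 277. 149.] [0.5568 0.1726] [0.5606 0.2148]
[368. 179. 427. 179.] [0.5423 0.1714] [0.5398 0.1423]
[244. 252. 246. 282.] [0.5097 0.2388] [0.4923 0.2404]
[302. 179. 342. 179.] [0.545  0.2039] [0.5433 0.1844]
```

Call:
move_arm([
  [0.2,0,0.4,0,0,0,-1],
  [0,0,0.4,0,0,0,-1],
  [0,0,0.2,0,0,0,-1],
  [0,0,0.2,0,0,0,-1],
  [0,0,0.2,0,0,0,-1],
  [0,0,0,0,0,0,-1],
  [0,0,0,0,0,0,-1],
])

```text
time: 13.72
tool_pos: [0.4942, 0.2, 0.1703]
tool_rot: [0.0, 0.999, -0.043, -0.0]
contact_force: [-0.1, 0.6, 0.1]
gripper_width: 0.004
grasp_force: 0.0
```

Call:
move_arm([
  [0,0,0.15,0,0,0,-1],
  [0,0,0.15,0,0,0,-1],
  [0,0,0.1,0,0,0,-1],
  [0,0,0,0,0,0,-1],
])

```text
time: 14.05
tool_pos: [0.4942, 0.2, 0.1662]
tool_rot: [0.0, 0.999, -0.043, -0.0]
contact_force: [-0.7, 0.2, 0.1]
gripper_width: -0.001
grasp_force: 0.0
```

Call:
move_arm([
  [0,0,0.1,0,0,0,-1],
  [0,0,0.1,0,0,0,-1],
  [0,0,0,0,0,0,-1],
])

```text
time: 14.3
tool_pos: [0.4942, 0.2, 0.1643]
tool_rot: [0.0, 0.999, -0.043, -0.0]
contact_force: [0.2, -0.2, -0.8]
gripper_width: -0.001
grasp_force: 0.0
```

Call:
move_arm([
  [0,0,0.1,0,0,0,-1],
  [0,0,0.1,0,0,0,-1],
  [0,0,0,0,0,0,-1],
])

```text
time: 14.55
tool_pos: [0.4942, 0.2, 0.1622]
tool_rot: [0.0, 0.999, -0.043, -0.0]
contact_force: [0.2, 0.4, -0.2]
gripper_width: 0.0
grasp_force: 0.0
```

Call:
move_arm([
  [0,0,0.1,0,0,0,-1],
  [0,0,0.1,0,0,0,-1],
  [0,0,0,0,0,0,-1],
])

```text
time: 14.8
tool_pos: [0.4943, 0.2, 0.1603]
tool_rot: [0.0, 0.999, -0.043, -0.0]
contact_force: [-0.0, 0.4, -0.2]
gripper_width: 0.002
grasp_force: 0.0
```

Call:
move_arm([
  [0,0,0.1,0,0,0,-1],
  [0,0,0.1,0,0,0,-1],
  [0,0,0,0,0,0,-1],
])

```text
time: 15.05
tool_pos: [0.4946, 0.1998, 0.1593]
tool_rot: [0.0, 0.999, -0.043, 0.0]
contact_force: [-1.4, -1.5, 4.7]
gripper_width: -0.0
grasp_force: 2.6
```

Contact at tool z of about 0.160, with 4.7 N. I'll raise it gently.

Call:
move_arm([
  [0,0,0.1,0,0,0,-1],
  [0,0,0.05,0,0,0,-1],
  [0,0,0,0,0,0,-1],
])

```text
time: 15.3
tool_pos: [0.4948, 0.1998, 0.1586]
tool_rot: [0.0, 0.999, -0.043, 0.001]
contact_force: [-3.6, -2.2, 7.1]
gripper_width: 0.003
grasp_force: 3.7
```

Call:
move_arm([
  [0,0,0.1,0,0,0,-1],
  [0,0.1,0.1,0,0,0,-1],
  [0,0.2,0.03,0,0,0,-1],
  [0,0.3,0.03,0,0,0,-1],
  [0,0.4,0.04,0,0,0,-1],
  [0,0,0,0,0,0,-1],
])

```text
time: 15.8
tool_pos: [0.4954, 0.191, 0.1567]
tool_rot: [-0.002, 0.999, -0.043, 0.003]
contact_force: [0.2, 0.9, 8.8]
gripper_width: -0.003
grasp_force: 4.2
```

```bash
cat >> h.py <<'E'
def front(z=.181):
    "front edge of the coaster in the wrist view: LSD lines crossing the tray, y in world"
    f=manip.grab_frame("wrist");x0,y0=120,130;g=cv2.cvtColor(f["img"],cv2.COLOR_BGR2GRAY)[y0:330,x0:600]
    L=cv2.createLineSegmentDetector().detect(cv2.resize(g,None,fx=2,fy=2))[0][:,0]/2+[x0,y0,x0,y0]
    for l in L:
        if np.hypot(l[2]-l[0],l[3]-l[1])>25 and abs(l[2]-l[0])<20:print(l.round(0),ray(f,*l[:2],z)[:2].round(4),ray(f,*l[2:],z)[:2].round(4))
E
python3 -c "
from h import *
p,R,s=pose();print(p,s['contact_force']);front()"
```

```text
[0.49538006 0.19098856 0.15674166] [0.20475492 0.94569895 8.83878524]
[351. 295. 356. 325.] [0.4964 0.1761] [0.4807 0.1744]
[284. 324. 289. 298.] [0.4842 0.2087] [0.4978 0.2048]
[323. 283. 324. 329.] [0.5039 0.1881] [0.4798 0.1898]
[567. 251. 577. 211.] [0.5101 0.0798] [0.5279 0.078 ]
[315. 329. 316. 283.] [0.4801 0.1939] [0.5041 0.1913]
[133. 303. 127. 269.] [0.5011 0.2774] [0.518 0.276]
[304. 293. 301. 320.] [0.4993 0.1975] [0.4854 0.2002]
[338. 320. 336. 293.] [0.4839 0.1827] [0.4984 0.1829]
[186. 215. 200. 329.] [0.5404 0.2442] [0.4847 0.2489]
[120. 228. 127. 267.] [0.5372 0.2741] [0.5192 0.2758]
[179. 294. 168. 208.] [0.5037 0.255 ] [0.5441 0.2515]
[199. 257. 206. 286.] [0.5212 0.2421] [0.5068 0.2421]
[184. 329. 179. 294.] [0.4852 0.2566] [0.5037 0.2552]
[195. 216. 201. 245.] [0.5397 0.2404] [0.5264 0.2403]
[231. 271. 234. 310.] [0.5132 0.2291] [0.4936 0.2308]
```

The coaster's back edge has kept its distance to the finger (39 mm), so it is sliding with it.

Call:
move_arm([
  [0,0.4,0.12,0,0,0,-1],
  [0,0.4,0.07,0,0,0,-1],
  [0,0.4,0.05,0,0,0,-1],
  [0,0.4,0.05,0,0,0,-1],
  [0,0.4,0.05,0,0,0,-1],
  [0,0,0,0,0,0,-1],
])

```text
time: 16.35
tool_pos: [0.494, 0.1709, 0.1537]
tool_rot: [-0.002, 0.999, -0.043, 0.003]
contact_force: [-0.6, 1.7, 8.7]
gripper_width: -0.001
grasp_force: 4.7
```

```bash
python3 -c "
from h import *
p,R,s=pose();print(p,s['contact_force'],R[:,2]);front()"
```

```text
[0.49403202 0.17094422 0.15373962] [-0.6470515   1.66477717  8.66489163] [ 0.0063083   0.00288919 -0.99997593]
[351. 295. 356. 325.] [0.4966 0.1562] [0.4812 0.1546]
[494. 329. 514. 211.] [0.4737 0.0909] [0.5298 0.0863]
[284. 324. 289. 297.] [0.4846 0.1881] [0.4984 0.1842]
[389. 292. 389. 320.] [0.4971 0.1391] [0.4828 0.1395]
[323. 283. 324. 329.] [0.5039 0.168 ] [0.4804 0.1696]
[315. 329. 316. 283.] [0.4807 0.1737] [0.5042 0.1711]
[304. 293. 301. 321.] [0.4994 0.1771] [0.4855 0.1798]
[338. 321. 336. 293.] [0.4841 0.1627] [0.4983 0.1629]
[143. 217. 161. 329.] [0.5404 0.2413] [0.4867 0.2458]
[341. 168. 340. 193.] [0.5537 0.1569] [0.5433 0.1579]
[152. 218. 162. 259.] [0.5396 0.2376] [0.5211 0.2375]
[158. 261. 168. 303.] [0.5205 0.2393] [0.4999 0.2393]
[134. 296. 122. 230.] [0.5046 0.2541] [0.5358 0.2513]
[140. 329. 134. 296.] [0.4874 0.2554] [0.5045 0.2541]
[226. 225. 229. 252.] [0.5342 0.2069] [0.5218 0.2078]
```

Call:
move_arm([
  [0,0.4,0.12,0,0,0,-1],
  [0,0.5,0.11,0,0,0,-1],
  [0,0.5,0.1,0,0,0,-1],
  [0,0.5,0.08,0,0,0,-1],
  [0,0.5,0.08,0,0,0,-1],
  [0,0,0,0,0,0,-1],
])

```text
time: 16.9
tool_pos: [0.4923, 0.1468, 0.1491]
tool_rot: [-0.001, 0.999, -0.043, 0.003]
contact_force: [0.3, -0.2, 10.5]
gripper_width: 0.003
grasp_force: 5.2
```

```bash
python3 -c "
from h import *
p,R,s=pose();print(p,s['contact_force'],R[:,2]);front()"
```

```text
[0.49225739 0.14675006 0.1490976 ] [ 0.25238688 -0.15368346 10.46263033] [ 0.00695346  0.0023877  -0.99997297]
[351. 297. 356. 325.] [0.4967 0.1322] [0.4823 0.1307]
[451. 329. 465. 213.] [0.4767 0.0885] [0.5299 0.0842]
[284. 324. 289. 297.] [0.4857 0.1631] [0.4988 0.1593]
[316. 322. 316. 283.] [0.4853 0.1488] [0.5045 0.1467]
[527. 253. 540. 187.] [0.5104 0.0577] [0.5381 0.0551]
[323. 283. 324. 320.] [0.5043 0.1437] [0.4863 0.1448]
[304. 293. 301. 321.] [0.5    0.1525] [0.4865 0.1551]
[338. 320. 336. 293.] [0.4854 0.1386] [0.4991 0.1388]
[314. 168. 314. 194.] [0.5532 0.1432] [0.543  0.1441]
[230. 271. 234. 316.] [0.5131 0.1829] [0.4916 0.1847]
[226. 225. 229. 258.] [0.5333 0.1814] [0.5191 0.1826]
```

Call:
move_arm([
  [0,0.5,0.08,0,0,0,-1],
  [0,0.5,0.08,0,0,0,-1],
  [0,0.5,0.09,0,0,0,-1],
  [0,0.5,0.09,0,0,0,-1],
  [0,0.5,0.09,0,0,0,-1],
  [0,0,0,0,0,0,-1],
])

```text
time: 17.45
tool_pos: [0.4901, 0.1216, 0.1446]
tool_rot: [-0.001, 0.999, -0.043, 0.003]
contact_force: [0.2, 0.4, 10.2]
gripper_width: 0.001
grasp_force: 5.0
```

```bash
python3 -c "
from h import *
p,R,s=pose();print(p,s['contact_force'],R[:,2]);front()"
```

```text
[0.49005963 0.12157975 0.14459649] [ 0.17900199  0.44509221 10.23149705] [ 0.00674221  0.00177934 -0.99997569]
[351. 295. 356. 325.] [0.4974 0.1074] [0.483  0.1059]
[407. 329. 416. 213.] [0.4791 0.0841] [0.5306 0.0799]
[284. 324. 289. 297.] [0.486  0.1373] [0.4987 0.1336]
[285. 156. 287. 195.] [0.5565 0.1285] [0.5422 0.1293]
[599. 290. 592. 318.] [0.4911 0.0038] [0.4778 0.0051]
[389. 272. 389. 307.] [0.5067 0.0912] [0.4905 0.0916]
[323. 283. 324. 322.] [0.5042 0.1184] [0.4856 0.1196]
[503. 256. 515. 187.] [0.5099 0.0449] [0.5378 0.0422]
[315. 322. 316. 283.] [0.4859 0.1234] [0.5044 0.1213]
[304. 293. 301. 321.] [0.5001 0.1269] [0.487  0.1295]
[488. 210. 489. 184.] [0.5297 0.0521] [0.5397 0.0523]
[338. 320. 336. 293.] [0.486  0.1135] [0.4992 0.1137]
[230. 272. 234. 313.] [0.5125 0.1564] [0.4931 0.158 ]
[225. 225. 228. 258.] [0.5322 0.155 ] [0.5183 0.1561]
```

Call:
move_arm([
  [0,0.5,0.1,0,0,0,-1],
  [0,0.5,0.1,0,0,0,-1],
  [0,0.5,0.1,0,0,0,-1],
  [0,0.5,0.11,0,0,0,-1],
  [0,0.5,0.11,0,0,0,-1],
  [0,0.5,0.11,0,0,0,-1],
  [0,0,0,0,0,0,-1],
])

```text
time: 18.08
tool_pos: [0.4874, 0.0914, 0.1381]
tool_rot: [-0.001, 0.999, -0.043, 0.003]
contact_force: [0.1, -0.1, 9.4]
gripper_width: -0.001
grasp_force: 4.8
```

```bash
python3 -c "
from h import *
p,R,s=pose();print(p,s['contact_force'],R[:,2]);front()"
```

```text
[0.4874421  0.09144787 0.13809839] [ 0.12895139 -0.13375497  9.43937314] [ 0.00647243  0.00116569 -0.99997837]
[351. 296. 356. 325.] [0.4979 0.0776] [0.4844 0.0762]
[393. 329. 400. 218.] [0.4813 0.061 ] [0.5282 0.0574]
[249. 158. 252. 188.] [0.5547 0.1103] [0.5442 0.1107]
[284. 324. 289. 298.] [0.4876 0.1059] [0.4993 0.1025]
[323. 283. 324. 323.] [0.5046 0.0881] [0.4864 0.0893]
[475. 258. 485. 189.] [0.5099 0.0292] [0.5366 0.0267]
[304. 293. 301. 321.] [0.5007 0.0962] [0.4883 0.0985]
[316. 319. 316. 283.] [0.4887 0.0926] [0.5048 0.0908]
[338. 320. 336. 293.] [0.4873 0.0834] [0.4999 0.0836]
[231. 286. 233. 314.] [0.5064 0.1248] [0.4939 0.1258]
[225. 225. 228. 263.] [0.5312 0.1229] [0.5162 0.1241]
[249. 194. 247. 169.] [0.5421 0.1123] [0.5511 0.1115]
```

Call:
move_arm([
  [0,0.5,0.14,0,0,0,-1],
  [0,0.5,0.13,0,0,0,-1],
  [0,0.5,0.13,0,0,0,-1],
  [0,0.5,0.13,0,0,0,-1],
  [0,0,0,0,0,0,-1],
])

```text
time: 18.55
tool_pos: [0.4857, 0.0715, 0.1327]
tool_rot: [-0.001, 0.999, -0.043, 0.003]
contact_force: [0.4, 0.7, 9.4]
gripper_width: 0.001
grasp_force: 4.7
```

```bash
python3 -c "
from h import *
p,R,s=pose();print(p,s['contact_force'],R[:,2]);front()"
```

```text
[0.48571709 0.07148259 0.13266184] [0.4451944  0.66656441 9.44547046] [ 0.00635747  0.00107106 -0.99997922]
[351. 297. 356. 325.] [0.4988 0.0579] [0.4862 0.0566]
[393. 329. 399. 217.] [0.4832 0.0423] [0.5285 0.0389]
[284. 324. 289. 297.] [0.4891 0.085 ] [0.5007 0.0816]
[323. 283. 324. 329.] [0.5054 0.0679] [0.4855 0.0693]
[459. 234. 465. 189.] [0.5203 0.0177] [0.5366 0.0162]
[455. 261. 459. 235.] [0.51   0.0188] [0.5199 0.0177]
[304. 293. 301. 320.] [0.5017 0.0756] [0.4901 0.0779]
[316. 320. 316. 283.] [0.4897 0.0723] [0.5056 0.0706]
[338. 321. 336. 293.] [0.4886 0.0634] [0.5006 0.0636]
[438. 212. 438. 186.] [0.5294 0.0253] [0.5385 0.0255]
[229. 270. 233. 318.] [0.5137 0.1026] [0.4935 0.1043]
[224. 225. 228. 264.] [0.5311 0.1014] [0.516  0.1026]
[224. 195. 222. 170.] [0.5416 0.0996] [0.5502 0.0988]
```

Call:
move_arm([
  [0,0.5,0.13,0,0,0,-1],
  [0,0.6,0.13,0,0,0,-1],
  [0,0.6,0.12,0,0,0,-1],
  [0,0.6,0.1,0,0,0,-1],
  [0,0.6,0.1,0,0,0,-1],
  [0,0.6,0.1,0,0,0,-1],
  [0,0,0,0,0,0,-1],
])

```text
time: 19.18
tool_pos: [0.4799, 0.0361, 0.1223]
tool_rot: [-0.0, 0.999, -0.043, -0.0]
contact_force: [-0.9, 0.2, -0.2]
gripper_width: 0.0
grasp_force: 0.0
```

```bash
python3 -c "
from h import *
p,R,s=pose();print(p,s['contact_force'],R[:,2]);front()"
```

```text
[0.47988141 0.03612934 0.12234304] [-0.88501722  0.15247811 -0.23902206] [-8.43249168e-04  4.56685302e-04 -9.99999540e-01]
[287. 308. 292. 272.] [0.4962 0.0457] [0.5098 0.0427]
[275. 196. 271. 306.] [0.5363 0.0451] [0.4976 0.0514]
[293. 236. 295. 205.] [0.5226 0.0409] [0.5327 0.0392]
[323. 281. 324. 329.] [0.5056 0.0322] [0.4867 0.0335]
[418. 260. 426. 184.] [ 5.104e-01 -1.000e-04] [ 0.5359 -0.0025]
[305. 282. 301. 321.] [0.5059 0.0385] [0.4907 0.0414]
[316. 319. 316. 280.] [0.4911 0.0362] [0.5061 0.0346]
[496. 287. 489. 329.] [ 0.4982 -0.0268] [ 0.4816 -0.0253]
[338. 320. 335. 282.] [0.4898 0.0282] [0.505  0.0284]
[509. 218. 496. 286.] [ 0.5227 -0.0291] [ 0.4986 -0.0269]
[514. 186. 509. 217.] [ 0.533 -0.03 ] [ 0.5228 -0.0291]
[351. 296. 356. 325.] [0.4991 0.0232] [0.4873 0.0219]
[257. 190. 261. 258.] [0.5385 0.0503] [0.5156 0.0523]
[289. 270. 291. 240.] [0.5105 0.0435] [0.5214 0.0417]
[228. 329. 219. 233.] [0.4897 0.0678] [0.5257 0.0647]
[230. 300. 223. 220.] [0.5013 0.0652] [0.5298 0.0628]
[179. 204. 174. 166.] [0.5363 0.0759] [0.5482 0.0749]
```

The force has dropped to zero, so the coaster has fallen. I'll back away and check the tub.

Call:
move_arm([
  [0,1,-0.5,0,0,0,-1],
  [0,1,-1,0,0,0,-1],
  [0,1,-2,0,0,0,-1],
  [0,2,-3,0,0,0,-1],
  [0,2,-3,0,0,0,-1],
  [0,2,-2,0,0,0,-1],
  [0,1,0,0,0,0,-1],
  [0,0,0,0,0,0,-1],
  [0,0,0,0,0,0,-1],
])

```text
time: 19.98
tool_pos: [0.4713, -0.0632, 0.2375]
tool_rot: [-0.0, 0.999, -0.043, -0.0]
contact_force: [0.2, 0.5, -0.7]
gripper_width: -0.001
grasp_force: 0.0
```

Run:
```python
from h import *
p,R,s=pose();print(p.round(3),s["contact_force"],s["time"])
f=manip.grab_frame("wrist");print(tub(f))
hsv=cv2.cvtColor(f["img"],cv2.COLOR_BGR2HSV)
c=np.array([.477,.0164]);ax=np.array([.08,.997]);bx=np.array([.997,-.08])
q=[proj(f,[*(c+i*.06*bx+j*.08*ax),.105]) for i,j in((1,1),(1,-1),(-1,-1),(-1,1))]
m=np.zeros(hsv.shape[:2],np.uint8);cv2.fillPoly(m,[np.int32(q)],255)
w=m&cv2.inRange(hsv,(0,0,60),(179,70,255))
n,l,st,cc=cv2.connectedComponentsWithStats(w);k=1+st[1:,4].argmax();print(np.round(q),st[k],cc[k],(m>0).sum())
P=np.array([ray(f,u,v,.03)[:2] for v,u in np.argwhere(l==k)],np.float32);print(cv2.minAreaRect(P))
# coarse map: G green, W white-ish, . other, within tub box
x0,y0,x1,y1=120,130,345,290
for y in range(y0,y1,9):print("".join("G" if 50<=hsv[y,x,0]<=70 and hsv[y,x,1]>110 else("W" if hsv[y,x,1]<70 and hsv[y,x,2]>60 else ".") for x in range(x0,x1,5)))
```

```text
[ 0.471 -0.063  0.238] [ 0.2297203   0.50522817 -0.74392036] 19.9833
(array([0.4775, 0.0177]), array([0.1735, 0.1283]), 84.99217987060547, array([128, 145, 199, 138], dtype=int32))
[[133. 151.]
 [319. 150.]
 [320. 278.]
 [155. 279.]] [ 177  161   37   90 2692] [195.147474   203.57838039] 22761
((0.47524726390838623, 0.07726550102233887), (0.038072191178798676, 0.10464436560869217), 81.11700439453125)
WWWWWWWWWWWWWWWWWWWWWWWWWWWWWWWWWWWWWWWWWWWWW
WWWWWWWWWWWWWWWWWWWWWWWWWWWWWWWWWWWWWWWWWWWWW
...GGGGG.GGGGG.G..G.G.GGG..G....GG..G.GWWWWWW
..GGGGGGGGGG.GGGGGGGGGGGGGGGGGGGGGGGGGGGGWWWW
..GGGGGGGGGGGGWWWWWGGGGGGGGGGGGGGGGGGGGGGGWWW
WWGGGGGGGGGGWWWWWWWGGGGGGGGGGGGGGGGGGGGGG.WWW
WWGGGGGGGGGGWWWWWWWGGGGGGGGGGG.GG..GGGGGG.WWW
WWWG.GG.GGGGWWWWWWWGGGGGGGGGGGGGGGGGGGGGGGWWW
WWWGGGGGGGGGWWWWWWWGGGGGGGGGGGGGGGGGGGGGG.WWW
WWWGGGGGGGGGWWWWWWWGGGGGGGGGGG.GGG.GGGGG.GWWW
WWWWGGGGGGGGWWWWWWWGGGGGGG.GGGG.GGGGGGGGGGWWW
WWWWGGGGGGGG.WWWWWWGGGGGGGGGGGG.GGGGGGGG.GWWW
WWWWG.GGGGGGGWWWWWGGGGGGGGGGGGGGGG.GGGGGGGWWW
WWWWWGG.GGGGGWWWGGG.GGGGGGGGGGGGGGGGGGGGGGWWW
WWWWWGGGGGGGGGGGGGGGGGGGGGGGGGGGGGGGGGG.G.WWW
WWWWWGGGGGGGGGGGGGGGGGGGGGGGGGGGGGGGGGGGG.WWW
WWWWWWGGGGGGGGGGGGGGGGGGGGGGGGGGGGGGGGGGGWWWW
WWWWWWWWW............WW...............WW.WWWW
```

Run:
```python
from h import *
f=manip.grab_frame("wrist");c=np.array([.4773,.017]);ax=np.array([.087,.996])
for n,u,z in(("low edge",214,.003),("low edge",214,.016),("high edge",178,.06),("high edge",178,.08)):
    print(n,z,((ray(f,u,205,z)[:2]-c)@ax).round(4))
print(np.linalg.norm(ray(f,195,165,.08)[:2]-ray(f,195,250,.02)[:2]))
t=manip.grab_frame("top");F=__import__("pickle").load(open("F0.pkl","rb"))["top"]
d=cv2.cvtColor(cv2.absdiff(t["img"],F["img"]),cv2.COLOR_BGR2GRAY)
for n,u,v in(("can",222,186),("lemon",231,289),("mug",187,232),("shaker",472,285)):print(n,np.median(d[v-10:v+10,u-10:u+10]),(d[v-12:v+12,u-12:u+12]>40).sum())
```

```text
low edge 0.003 0.0481
low edge 0.016 0.0439
high edge 0.06 0.0669
high edge 0.08 0.0583
0.1119118728272331
can 1.0 0
lemon 1.0 0
mug 2.0 0
shaker 2.0 113
```

```bash
python3 -c "
from plant import manip
print(manip.job_done())"
```

```text
the job is handed in; nothing more can be done
None
```

I handed the job in with the coaster in the upright tub, standing on edge against the wall nearest the tray; the can, lemon and mug hadn't moved, but small image changes near the shaker went unchecked, and the hand-in returned no verdict.

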